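# Wind the exposure timer and hold the shutter at the mark

### The job

Make an exposure. First wind the spring timer: swing its red-handled lever over from the side it leans to, through its whole stroke to the stop, then ease it back slowly to rest without letting it snap back. Then, on the shutter box, pull the spring-return slide out by its orange fin, away from the blue housing, until the black pointer stands over the red index, and keep it there: finish while still holding the fin, with the pointer over the red. Do not shift the index or the small loose things nearby.

Things in the scene. Friction and masses are not known exactly. Their poses are not given: they have to be found in the camera images.
- timer: fixed spring timer on a grey base plate 90 x 72 x 12 mm, blue block and grey drum (44 mm across, top 56 mm high) with the lever on its left (+y) side. Origin at bench level under the lever's hinge axis and grip point; its front is its own -x. Its yaw is 1.57 +- 0.15 rad, so that the front looks to the robot's right
- lever_grip (a point): grip point on the axis of the lever's red handle bar: 14 mm thick, round, 66 mm long along the timer's y, overhanging from the lever arm to the arm's right (-y); the point is 34 mm from the arm, 26 mm from the bar's free end, 90 mm from the hinge axis and at rest 119 mm above the bench
- lever_hinge (a point): point on the lever's hinge axis below the bar's grip point (same timer y); the axis runs along the timer's y, 34 mm above the bench
- lever (a joint): lever angle in rad: 0 at rest, leaning 0.35 back (timer's +x) from upright; grows as the handle is pulled to the front (-x) and over; stop at 0.9 (0.55 forward of upright). Spring return, 0.2 N m at rest, 0.7 N m at the stop (2 to 8 N at the handle), lightly damped: let go far from rest it snaps back, faster than 2.2 rad/s
- shutter_box: fixed shutter box; origin at bench level, its front is its own -x, its yaw 1.57 +- 0.15 rad, so that the front looks to the robot's right. Grey base plate x -110 to +90, y -48 to +34 mm, 12 mm high. Blue housing at the rear (x +40 to +90, y -33 to +33, 56 mm high); white scale bar with the red index along the right (-y) edge, the far side from the robot
- shutter_grip (a point): grip point in the slide's orange upright fin, 60 mm above the bench; fin 10 mm thick along the box's x, 36 mm wide along y, 26 to 72 mm high. Behind it (+x) 58 mm are free down to 30 mm height, then comes the steel shutter plate, which moves along with it. Axes as the shutter box's
- shutter (a joint): travel of the shutter slide in m: 0 closed (rest), grows as it is pulled to the box's front (-x), stop at 0.064. A spring draws it back to 0 when released: 3.3 N at 0, rising by 1.1 N per cm
- pointer (a point): point of the black pointer blade (3 mm wide) on the slide's right side, 32 mm high; it moves with the slide along the box's x and is level in x with the fin's middle. Axes as the shutter box's
- index_mark (a point): middle of the top of the red index on the white scale bar, 27 mm high; the index is 10 mm wide along the box's x. It is set 25 to 54 mm in front (-x) of the pointer's rest position and stays where it is unless pushed hard. Axes as the shutter box's
- vial_amber: bystander: small amber bottle with black cap, 24 mm across, 50 mm high, loose; origin under its centre
- dish: bystander: clear round dish, 61 mm across, 14 mm high, loose; origin under its centre
- adapter: bystander: metal coax adapter, 15 x 44 x 15 mm, loose; origin under its centre

How it is judged:
On the way, in this order (a step that is already met when the one before it is completed fails the run):
1. the lever is pulled through its stroke to the stop (value of joint lever above 0.82 rad), for 0.1 s.
2. the lever is eased back to rest (value of joint lever below 0.1 rad), for 0.2 s.
3. the slide is pulled out and held with the pointer over the red index (x of pointer in the frame of index_mark between -0.005 and 0.005 m and value of joint lever below 0.1 rad and contact force between the fingers and shutter above 2 N), for 1 s.
At the end, for the whole second after the job is handed in: the fingers hold the shutter slide (more than 2 N) still, with the pointer within 5 mm of the middle of the red index; the lever is back within 0.1 rad of rest (all of step 3 and velocity of joint shutter between -0.01 and 0.01 m/s); the arm keeps its last pose, push and grip.
It fails at once if the lever snaps back (faster than 2.2 rad/s) (velocity of joint lever below -2.2 rad/s).
It fails at once if the red index is shifted by more than 4 mm (distance of index_mark from where it was at the start of the episode above 0.004 m).
It fails at once if a bystander is shifted by more than 30 mm or the bottle tipped over (distance of any of vial_amber, dish, adapter from where it was at the start of the episode above 0.03 m or angle between vial_amber's own z axis and vertical above 0.6 rad).
It also fails if it takes over 64 s, if anything falls off the work surface, if the arm or the gripper's body presses on something with over 40 N, if the wrist force passes 120 N, or if a joint passes its speed limit or range.

### The arm

A 7-joint arm with a two-finger parallel gripper is mounted at the origin on a cart in front of the work surface, level with it; the furniture and walls round the work are solid. World frame = base frame: x ahead of the robot, y to its left, z up, the work surface at z = 0. Lengths are in m, angles in rad, forces in N, time in s.
With the tool pointing down it reaches from about 0.425 to 0.95 m from the base axis. Payload 16.7 kg.
Tool frame: the origin (TCP) lies at the very end of the fingers, on their centre line; the grasp point (between the pads) lies 19 mm behind it; z points along the fingers, y is the line along which they close (so a half turn about z gives the same grasp; the last joint's range is limited). The gripper opens to 94 mm and grips with 3 to 60 N. Pads are 16 mm wide; open, the fingers measure 119 mm over their backs; the gripper's body (75 mm by 177 mm) begins 78 mm behind the grasp point.
Start: joints at [-1.333, 0.426, 0.074, 1.606, -0.034, 1.111, -0.067], TCP at [0.255, 0.625, 0.205] pointing down, gripper open.
Joint ranges: [-2.85, 2.85], [-0.5, 2.14], [-1.23, 1.37], [0.21, 2.46], [-1.02, 4.16], [0.16, 2.05], [-2.73, 2.73]. Speed limits (rad/s): [1.89, 1.89, 2.39, 2.39, 3.01, 3.01, 3.01].

### API

Orientations are given as [roll, pitch, yaw] about the fixed x, y, z axes, in that order (R = Rz(yaw) Ry(pitch) Rx(roll)).
In Python, from plant import ctrl gives the robot as it stands. The module is installed in compiled form; this text tells all that it offers.
- The arm moves only by the tool carry_out, never from a script. Its argument "motion" is one flat list of numbers, 5 for each row, row after row: the shift along the tool's x, y, z each as a share of 0.5 m, from -1 to 1, then the turn about the tool's z as a share of 30 degrees, from -1 to 1, then the closure, from -1 (fully open) to 1 (shut). In form: [tx, ty, tz, spin, fingers, tx, ty, tz, spin, fingers, ...]. A call has 1 to 8 rows; each row is the pose to reach, as a shift and turn from the pose commanded when the call began, along the tool's axes at that moment; what a row does not reach only later rows make up. A row lasts 1/8 s, in which the tool goes at most 62.5 mm and 10.7 degrees, less where a joint would pass 70% of its speed; a pose out of reach is approached as far as the arm can. A call with a number of a shift or a turn outside -1 to 1 is refused whole. A call with a gripper value outside its range is refused whole. The fingers move at their own pace and stop on an object; the grip force is fixed at half the most. Time passes only in rows, so rows that repeat a pose let the fingers close. It gives the time, the measured TCP pose, the force, the opening and the grip force at its end, in the units of the state.
- ctrl.get_state(): the state, without advancing time (a new reading comes with each control period).
- ctrl.get_image(name): name is "scene" or "top"; returns (picture, depth): 420x560x3 uint8, blue, green, red; 420x560 float32, m along the optical axis (not along the pixel's ray), 0 where there is no reading.
- ctrl.get_calibration(name): a dict with "camera_matrix" (3x3 intrinsics, pixels), "R" (3x3) and "t" (3): a world point X has camera coordinates R X + t. Camera axes: x right, y down, z forward; pixel columns grow to the right and rows downward; lengths in m; the calibration is good to about 2 mm. A picture is of the moment at which its call begins. get_calibration takes no time and is no camera call.
- ctrl.close_job(): hands the job in; it is judged then, once.
Trained networks look in the newest picture that a camera, given by its name, has taken for a name from the list of things; names that differ only in an ending like _2 or _b are one class to them, and where a whole thing is asked for, a point or a joint stands for the part that bears it (a point fixed in the world has none). Each returns a list of dicts, best first, with "score" (0 to 1); they miss things now and then, are a little off and sometimes report something else, mostly with a low value. They report only what shows in the picture. A call takes as long as a camera call.
- ctrl.cut_out(camera, name): "pixels" (420x560 bool, what is visible of it) and "point" ([column, row] in pixels, amid what is visible of it).
The state is a dict: "t": time; "joint_pos": joint angles; "joint_vel": joint speeds; "joint_efforts": joint torques, N m; "position": TCP position; "eef_rot": TCP orientation; "ft_force": force on the tool from outside, world axes, zero at the start; "torque": the same for the moment, N m; "finger_gap": finger opening in m; "finger_force": force on a finger pad.
Only numpy, scipy, OpenCV 4.12 (cv2) and the standard library are available. Lean on these libraries where they do the work, as an engineer would, in place of code of your own. Each camera call takes 0.05 s, during which the arm holds its last target. There are 200 camera calls.

## Working session

There is one attempt and no reset: what is moved stays moved. The work goes in short steps, Python scripts to look and compute and a tool call to move; the robot and the scene stay as the last step left them, time stands still between calls to the robot, and variables do not carry over. Pictures are saved under pics/ and viewed, at most 10 in all, crops included, and the job is handed in when it is done.

Besides the shell and the picture viewer there is one more tool, called after ">>>" in YAML: its name, and indented under it one key for each argument. carry_out: Moves the arm, as the interface text tells. Its arguments: {"type":"object","properties":{"motion":{"type":"array","items":{"type":"number"}}},"required":["motion"]}

```bash
mkdir -p pics
cat > h.py <<'E'
import numpy as np, cv2
from plant import ctrl
def world(cam,mask_or_px,depth):
    c=ctrl.get_calibration(cam);K=np.array(c["camera_matrix"]);R=np.array(c["R"]);t=np.array(c["t"])
    v,u=np.nonzero(mask_or_px&(depth>0)); z=depth[v,u]
    P=np.c_[(u-K[0,2])/K[0,0]*z,(v-K[1,2])/K[1,1]*z,z]
    return (P-t)@R
E
python3 - <<'E'
from h import *
s=ctrl.get_state();print({k:np.round(v,3) for k,v in s.items()})
for n in("scene","top"):
    im,d=ctrl.get_image(n);cv2.imwrite(f"pics/{n}0.png",im);np.save(f"pics/{n}0.npy",d)
    for o in("lever_grip","timer","shutter_grip","pointer","index_mark","shutter_box","vial_amber","dish","adapter"):
        r=ctrl.cut_out(n,o)
        for q in r[:2]:
            P=world(n,q["pixels"],d)
            print(n,o,round(q["score"],2),np.round(q["point"]),len(P),np.round(np.median(P,0),3) if len(P) else 0,np.round(P.min(0),3) if len(P) else 0,np.round(P.max(0),3) if len(P) else 0)
E
```

```text
{'t': np.float64(0.0), 'joint_pos': array([-1.334,  0.427,  0.074,  1.607, -0.034,  1.111, -0.067]), 'joint_vel': array([-0.001, -0.   , -0.   ,  0.   ,  0.   ,  0.   , -0.   ]), 'joint_efforts': array([ 0.0000e+00, -9.3587e+01,  3.6670e+00, -4.5417e+01, -4.9000e-02,
        2.0000e-02,  0.0000e+00]), 'position': array([0.254, 0.625, 0.205]), 'eef_rot': array([-3.14 ,  0.   ,  2.755]), 'ft_force': array([ 0.575, -0.89 ,  0.014]), 'torque': array([-0.053,  0.023, -0.012]), 'finger_force': np.float64(0.0), 'finger_gap': np.float64(0.094)}
scene lever_grip 0.54 [329. 272.] 140 [ 0.357 -0.258  0.12 ] [ 0.342 -0.291  0.001] [ 0.428 -0.188  0.128]
scene timer 0.79 [343. 304.] 962 [ 0.363 -0.291  0.03 ] [ 0.332 -0.331 -0.002] [ 0.41  -0.24   0.128]
scene shutter_grip 0.72 [220. 187.] 341 [0.382 0.34  0.05 ] [ 0.359  0.261 -0.005] [0.417 0.467 0.075]
scene pointer 0.58 [220. 186.] 331 [0.381 0.34  0.049] [0.359 0.261 0.013] [0.406 0.397 0.075]
scene pointer 0.43 [317. 269.] 65 [ 0.401 -0.133  0.012] [ 0.392 -0.157 -0.002] [ 0.412 -0.112  0.019]
scene shutter_box 0.78 [229. 197.] 1108 [0.377 
[... 234 characters left out ...]
 0.498 0.056]
scene adapter 0.44 [315. 269.] 76 [ 0.401 -0.134  0.011] [ 0.392 -0.158 -0.004] [ 0.418 -0.112  0.019]
top lever_grip 0.39 [346. 225.] 64 [ 0.373 -0.253  0.124] [ 0.348 -0.279  0.011] [ 0.406 -0.245  0.136]
top timer 0.6 [354. 226.] 428 [ 0.373 -0.276  0.018] [ 0.338 -0.327  0.   ] [ 0.413 -0.238  0.136]
top timer 0.6 [156. 220.] 28 [0.389 0.489 0.045] [0.379 0.482 0.022] [0.398 0.5   0.058]
top shutter_grip 0.62 [190. 220.] 214 [0.383 0.35  0.052] [0.364 0.265 0.008] [0.408 0.392 0.082]
top pointer 0.72 [192. 221.] 225 [0.383 0.358 0.052] [0.363 0.265 0.008] [0.408 0.396 0.082]
top shutter_box 0.61 [203. 218.] 1071 [0.387 0.299 0.017] [ 0.341  0.196 -0.009] [0.434 0.41  0.082]
```

Run:
```python
import cv2,numpy as np
a=cv2.imread("pics/scene0.png");b=cv2.imread("pics/top0.png")
f=lambda i,r0,r1,c0,c1,s:cv2.resize(i[r0:r1,c0:c1],None,fx=s,fy=s,interpolation=cv2.INTER_CUBIC)
p=f(a,150,370,180,420,2.5);cv2.imwrite("pics/a.png",p)
q=f(b,180,270,140,400,3);cv2.imwrite("pics/b.png",q)
```

```text
(no output)
```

View pics/a.png

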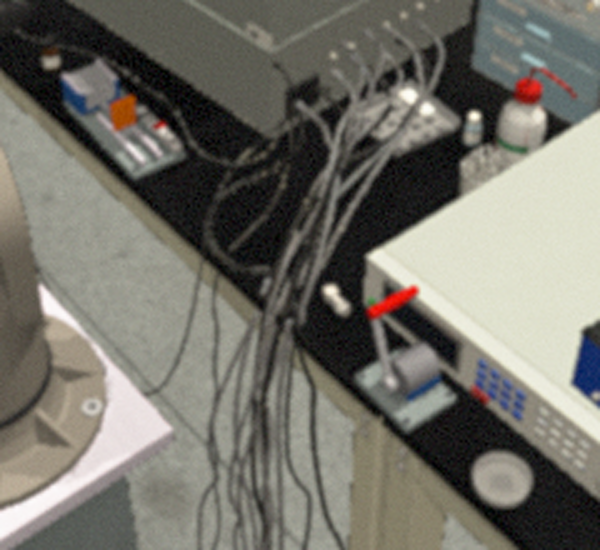

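View pics/b.png

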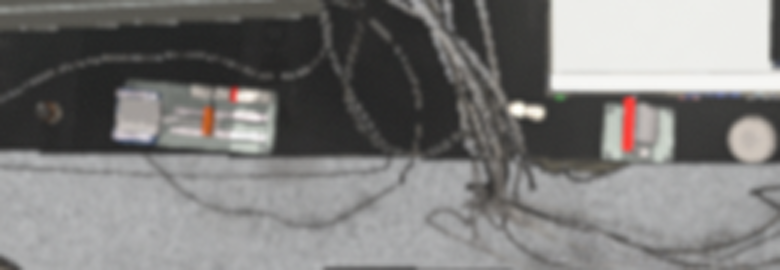

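Run:
```python
from h import *
A=[]
for n in("scene","top"):
    im=cv2.imread(f"pics/{n}0.png");d=np.load(f"pics/{n}0.npy")
    c=ctrl.get_calibration(n);print(n,np.round(c["camera_matrix"],0)[0],np.round(-np.array(c["R"]).T@c["t"],2))
    A.append(world(n,np.ones(d.shape,bool),d))
    hsv=cv2.cvtColor(im,cv2.COLOR_BGR2HSV);H,S,V=cv2.split(hsv)
    red=((H<5)|(H>172))&(S>150)&(V>100); org=(H>=5)&(H<17)&(S>170)&(V>110); blue=(H>95)&(H<125)&(S>120)
    for nm,m in(("red",red),("orange",org)):
        k,l,st,ce=cv2.connectedComponentsWithStats(m.astype(np.uint8))
        for i in range(1,k):
            if st[i,4]>=4:
                P=world(n,l==i,d)
                if len(P)and P[:,0].mean()<.5: print(n,nm,st[i,4],np.round(ce[i]),*[np.round(x,3) for x in(np.median(P,0),np.percentile(P,5,0),np.percentile(P,95,0))])
P=np.vstack(A)
xs=np.arange(.2,.75,.05);ys=np.arange(.7,-.55,-.05)
print("max z; cols x",np.round(xs,2))
for y in ys:
    r=[]
    for x in xs:
        m=(abs(P[:,0]-x-.025)<.025)&(abs(P[:,1]-y+.025)<.025)
        r.append("%5.2f"%np.percentile(P[m,2],99) if m.sum()>3 else "  -  ")
    print("%5.2f"%y,*r)
```

```text
scene [492.   0. 282.] [-0.27 -0.87  1.09]
scene red 5 [243. 199.] [0.42  0.25  0.024] [0.413 0.246 0.022] [0.423 0.254 0.028]
scene red 107 [336. 271.] [ 0.376 -0.256  0.122] [ 0.348 -0.261  0.113] [ 0.406 -0.246  0.125]
scene red 10 [371. 307.] [ 0.424 -0.346  0.018] [ 0.422 -0.355  0.015] [ 0.425 -0.342  0.022]
scene red 30 [441. 357.] [ 0.422 -0.572  0.051] [ 0.42  -0.576  0.037] [ 0.427 -0.569  0.066]
scene orange 96 [229. 194.] [0.379 0.274 0.054] [0.363 0.269 0.032] [0.393 0.279 0.072]
top [450.   0. 274.] [0.26 0.01 1.79]
top red 4 [217. 210.] [0.421 0.251 0.024] [0.416 0.25  0.01 ] [0.428 0.251 0.028]
top red 50 [349. 221.] [ 0.38  -0.253  0.124] [ 0.354 -0.257  0.118] [ 0.41  -0.248  0.131]
top orange 4 [488. 215.] [ 0.418 -0.807  0.041] [ 0.415 -0.81   0.039] [ 0.418 -0.802  0.046]
top orange 15 [209. 219.] [0.383 0.275 0.068] [0.37  0.272 0.062] [0.393 0.279 0.078]
max z; cols x [0.2  0.25 0.3  0.35 0.4  0.45 0.5  0.55 0.6  0.65 0.7 ]
 0.70  0.63  0.61  0.60  0.03  0.03  0.33  0.34  0.34  0.34  0.34  0.34
 0.65  0.64  0.64  0.63  0.04  0.04  0.33  0.33  0.33  0.33  0.34  
[... 960 characters left out ...]
0.01  0.06  0.09  0.09  0.11  0.12  0.02  0.05  0.12
-0.10 -0.19 -0.08  0.01  0.06  0.07  0.01  0.01  0.01  0.06  0.08  0.19
-0.15 -0.74 -0.37  0.00  0.01  0.09  0.10  0.10  0.09  0.10  0.09  0.18
-0.20 -0.72 -0.69  0.01  0.13  0.09  0.10  0.10  0.10  0.10  0.09  0.09
-0.25 -0.75 -0.73  0.11  0.13  0.12  0.10  0.09  0.10  0.10  0.10  0.28
-0.30 -0.76 -0.75  0.01  0.05  0.09  0.09  0.10  0.10  0.10  0.10  0.19
-0.35 -0.77 -0.77  0.01  0.01  0.09  0.10  0.10  0.10  0.10  0.10  0.10
-0.40 -0.77 -0.78  0.02  0.02  0.09  0.18  0.18  0.18  0.18  0.18  0.18
-0.45 -0.78 -0.78  0.01  0.02  0.16  0.18  0.18  0.20  0.21  0.21  0.18
-0.50 -0.77 -0.16  0.00  0.01  0.17  0.18  0.18  0.21  0.24  0.24  0.20
```

Run:
```python
from h import *
for n in("scene","top"):
    im=cv2.imread(f"pics/{n}0.png");d=np.load(f"pics/{n}0.npy")
    g=im.max(2); P=world(n,np.ones(d.shape,bool),np.where(d>0,d,9)).reshape(*d.shape,3)
    hsv=cv2.cvtColor(im,cv2.COLOR_BGR2HSV);H,S,V=cv2.split(hsv)
    red=((H<5)|(H>172))&(S>120)&(V>90)
    q=P[red&(abs(P[...,0]-.38)<.06)&(abs(P[...,1]+.255)<.04)&(P[...,2]>.1)]
    u,s,vt=np.linalg.svd(q-q.mean(0));print(n,"bar dir",np.round(vt[0],3),"mean",q.mean(0).round(4),"ext",np.ptp((q-q.mean(0))@vt[0]))
    for nm,(x0,x1,y0,y1) in dict(timer=(.32,.42,-.345,-.2),box=(.32,.45,.16,.45)).items():
        m=(g>70)&(P[...,0]>x0)&(P[...,0]<x1)&(P[...,1]>y0)&(P[...,1]<y1)&(P[...,2]>-.01)&(P[...,2]<.024)
        m=cv2.morphologyEx(m.astype(np.uint8),cv2.MORPH_OPEN,np.ones((2,2)))>0
        p=P[m][:,:2].astype(np.float32); r=cv2.minAreaRect(p*1000); print(n,nm,m.sum(),r)
    q=P[(abs(P[...,0]-.38)<.05)&(abs(P[...,1]-.36)<.06)&(P[...,2]>.05)&(H>90)&(P[...,1]>.3)]
    print("housing",len(q),cv2.minAreaRect((q[:,:2]*1000).astype(np.float32)))
    o=(H>=3)&(H<20)&(S>150)&(V>90)&(abs(P[...,0]-.38)<.03)&(abs(P[...,1]-.275)<.03); q=P[o]
    u,s,vt=np.linalg.svd((q-q.mean(0))[:,:2]);print("fin",len(q),q.mean(0).round(4),vt[0].round(3))
    r=red&(abs(P[...,0]-.42)<.02)&(abs(P[...,1]-.25)<.02);print("idx",r.sum(),P[r].mean(0).round(4))
```

```text
scene bar dir [-0.996  0.088 -0.028] mean [ 0.3739 -0.2556  0.1213] ext 0.061351637313898866
scene timer 480 ((2133.234619140625, 1315.826904296875), (4878.3720703125, 111.673828125), 42.37745666503906)
scene box 645 ((1838.7366943359375, 2649.2333984375), (5744.5751953125, 305.4316711425781), 59.95827865600586)
housing 22 ((382.955078125, 363.88470458984375), (43.719512939453125, 66.90653228759766), 74.70841979980469)
fin 107 [0.3783 0.274  0.0527] [-1.    -0.016]
idx 6 [0.4187 0.2498 0.025 ]
top bar dir [-0.999  0.034  0.02 ] mean [ 0.3815 -0.2531  0.124 ] ext 0.06046452557454631
top timer 319 ((376.63201904296875, -374.28875732421875), (76.52069091796875, 272.01800537109375), 0.5274730324745178)
top box 737 ((606.5956420898438, 921.7818603515625), (1544.0645751953125, 184.03836059570312), 74.18724060058594)
housing 58 ((386.1471252441406, 370.8414001464844), (50.17667007446289, 65.32562255859375), 87.04105377197266)
fin 21 [0.3821 0.2752 0.0678] [-0.998  0.057]
idx 8 [0.4207 0.25   0.0213]
```

Run:
```python
from h import *
for n in("scene","top"):
    im=cv2.imread(f"pics/{n}0.png");g=cv2.GaussianBlur(im.min(2),(3,3),0)
    d=np.load(f"pics/{n}0.npy");c=ctrl.get_calibration(n);K=np.array(c["camera_matrix"]);R=np.array(c["R"]);t=np.array(c["t"])
    C=-R.T@t; v,u=np.mgrid[:420,:560]; ray=np.stack([(u-K[0,2])/K[0,0],(v-K[1,2])/K[1,1],np.ones_like(u)],-1)@R
    s=(.012-C[2])/ray[...,2]; Q=C+ray*s[...,None]
    Z=(C+ray*d[...,None])[...,2]
    for nm,(x0,x1,y0,y1) in dict(timer=(.31,.425,-.35,-.2),box=(.32,.46,.16,.42)).items():
        m=(g>60)&(Q[...,0]>x0)&(Q[...,0]<x1)&(Q[...,1]>y0)&(Q[...,1]<y1)&(Z<.03)
        k,l,st,ce=cv2.connectedComponentsWithStats(m.astype(np.uint8));i=1+st[1:,4].argmax();m=l==i
        p=(Q[m][:,:2]*1000).astype(np.float32);print(n,nm,m.sum(),[np.round(z,1) for z in cv2.minAreaRect(p)], cv2.boxPoints(cv2.minAreaRect(p)).round(0).tolist())
```

```text
scene timer 479 [array([ 372.2, -283.3]), array([103. ,  75.1]), np.float64(87.3)] [[332.0, -333.0], [407.0, -337.0], [412.0, -234.0], [337.0, -230.0]]
scene box 727 [array([386.4, 286.7]), array([201.4,  94. ]), np.float64(87.8)] [[336.0, 188.0], [429.0, 184.0], [437.0, 386.0], [343.0, 389.0]]
top timer 720 [array([ 367.4, -276.8]), array([114.9, 146.4]), np.float64(0.2)] [[310.0, -204.0], [310.0, -350.0], [425.0, -350.0], [425.0, -203.0]]
top box 1288 [array([378.2, 289.1]), array([254.1, 116.7]), np.float64(88.9)] [[318.0, 163.0], [434.0, 161.0], [439.0, 415.0], [322.0, 417.0]]
```

```bash
cat >> h.py <<'E'
from scipy.spatial.transform import Rotation as Ro
def rows(wps,yaw,base=None,step=.05):
    "world waypoints -> tool-axes shares from the present pose; spin share for tool-y heading yaw"
    s=ctrl.get_state();p=np.array(s["position"]) if base is None else np.array(base);R=Ro.from_euler("xyz",s["eef_rot"]).as_matrix()
    h=np.arctan2(R[1,1],R[0,1]);sp=-(yaw-h)/np.radians(30)
    print("t",round(s["t"],2),"pos",p.round(4),"rot",np.round(s["eef_rot"],3),"F",np.round(s["ft_force"],1),"gap",round(s["finger_gap"],4),"ff",round(s["finger_force"],1),"spin",round(sp,3))
    c=p
    for w in wps:
        w=np.array(w);n=max(1,int(np.ceil(np.linalg.norm(w-c)/step)))
        for i in range(1,n+1):print(np.round((R.T@(c+(w-c)*i/n-p))/.5,3).tolist(),(c+(w-c)*i/n).round(3))
        c=w
E
python3 -c "
from h import *
rows([(.33,.5,.25),(.38,.32,.25)],1.53)"
```

```text
t 1.0 pos [0.2546 0.6251 0.2054] rot [-3.142 -0.     2.755] F [-0.2  0.8 -0.2] gap 0.0942 ff 0.0 spin -0.661
[-0.058, -0.044, -0.022] [0.273 0.594 0.217]
[-0.117, -0.087, -0.045] [0.292 0.563 0.228]
[-0.175, -0.131, -0.067] [0.311 0.531 0.239]
[-0.234, -0.175, -0.089] [0.33 0.5  0.25]
[-0.291, -0.249, -0.089] [0.342 0.455 0.25 ]
[-0.348, -0.323, -0.089] [0.355 0.41  0.25 ]
[-0.405, -0.397, -0.089] [0.368 0.365 0.25 ]
[-0.462, -0.47, -0.089] [0.38 0.32 0.25]
```

>>> carry_out:
  motion: [-0.06,-0.045,-0.02,-0.2,-1,-0.12,-0.09,-0.045,-0.4,-1,-0.175,-0.13,-0.07,-0.66,-1,-0.235,-0.175,-0.09,-0.66,-1,-0.29,-0.25,-0.09,-0.66,-1,-0.35,-0.325,-0.09,-0.66,-1,-0.405,-0.4,-0.09,-0.66,-1,-0.46,-0.47,-0.09,-0.66,-1]

```text
t: 2.0
position: [0.3793, 0.3191, 0.2507]
eef_rot: [3.141, 0.0, 3.1]
ft_force: [0.9, -0.2, 0.2]
finger_gap: 0.094
finger_force: 0.0
```

```bash
python3 -c "
from h import *
rows([(.42,.15,.25),(.435,.05,.25),(.435,-.03,.25)],1.53)
print(ctrl.get_state()['joint_pos'].round(2))"
```

```text
t 2.0 pos [0.3793 0.3191 0.2507] rot [3.141 0.    3.1  ] F [ 0.9 -0.2  0.2] gap 0.094 ff 0.0 spin -0.001
[-0.024, -0.084, 0.0] [0.389 0.277 0.251]
[-0.048, -0.167, 0.001] [0.4   0.235 0.25 ]
[-0.072, -0.251, 0.001] [0.41  0.192 0.25 ]
[-0.095, -0.335, 0.001] [0.42 0.15 0.25]
[-0.108, -0.401, 0.001] [0.425 0.117 0.25 ]
[-0.121, -0.467, 0.001] [0.43  0.083 0.25 ]
[-0.134, -0.533, 0.001] [0.435 0.05  0.25 ]
[-0.137, -0.613, 0.001] [0.435 0.01  0.25 ]
[-0.14, -0.693, 0.001] [ 0.435 -0.03   0.25 ]
[-0.96  0.09  0.14  1.95 -0.01  1.11  0.71]
```

>>> carry_out:
  motion: [-0.025,-0.085,0,0,-1,-0.05,-0.17,0,0,-1,-0.075,-0.25,0,0,-1,-0.1,-0.335,0,0,-1,-0.11,-0.4,0,0,-1,-0.125,-0.47,0,0,-1,-0.137,-0.56,0,0,-1,-0.14,-0.65,0,0,-1]

```text
t: 3.0
position: [0.4356, -0.0083, 0.2507]
eef_rot: [3.141, 0.001, 3.1]
ft_force: [0.6, -0.0, -0.1]
finger_gap: 0.0938
finger_force: 0.0
```

```bash
python3 -c "
from h import *
rows([(.41,-.15,.25),(.385,-.25,.22)],1.53)
print(ctrl.get_state()['joint_pos'].round(2))"
```

```text
t 3.0 pos [ 0.4356 -0.0083  0.2507] rot [3.141e+00 1.000e-03 3.100e+00] F [ 0.6 -0.  -0.1] gap 0.0938 ff 0.0 spin -0.001
[0.013, -0.095, 0.0] [ 0.427 -0.056  0.25 ]
[0.026, -0.19, 0.001] [ 0.419 -0.103  0.25 ]
[0.04, -0.285, 0.001] [ 0.41 -0.15  0.25]
[0.053, -0.352, 0.021] [ 0.402 -0.183  0.24 ]
[0.067, -0.42, 0.041] [ 0.393 -0.217  0.23 ]
[0.081, -0.487, 0.061] [ 0.385 -0.25   0.22 ]
[-0.61 -0.05  0.47  2.08  0.02  1.11  1.38]
```

>>> carry_out:
  motion: [0.013,-0.095,0,0,-1,0.026,-0.19,0,0,-1,0.04,-0.285,0,0,-1,0.053,-0.35,0.02,0,-1,0.067,-0.42,0.04,0,-1,0.08,-0.487,0.06,0,-1,0.08,-0.487,0.06,0,-1]

```text
t: 3.88
position: [0.3844, -0.2505, 0.2201]
eef_rot: [-3.141, -0.001, 3.097]
ft_force: [-0.2, 0.1, 0.1]
finger_gap: 0.0937
finger_force: 0.0
```

Run:
```python
from h import *
rows([(.383,-.252,.106)],1.53)
print(ctrl.get_state()['joint_pos'].round(2))
im,d=ctrl.get_image("scene");cv2.imwrite("pics/c.png",cv2.resize(im[190:350,240:440],None,fx=3,fy=3))
```

```text
t 3.88 pos [ 0.3844 -0.2505  0.2201] rot [-3.141e+00 -1.000e-03  3.097e+00] F [-0.2  0.1  0.1] gap 0.0937 ff 0.0 spin -0.008
[0.001, -0.001, 0.076] [ 0.384 -0.251  0.182]
[0.002, -0.002, 0.152] [ 0.383 -0.251  0.144]
[0.002, -0.003, 0.228] [ 0.383 -0.252  0.106]
[-0.34  0.03  0.81  2.09 -0.03  1.03  2.01]
```

View pics/c.png

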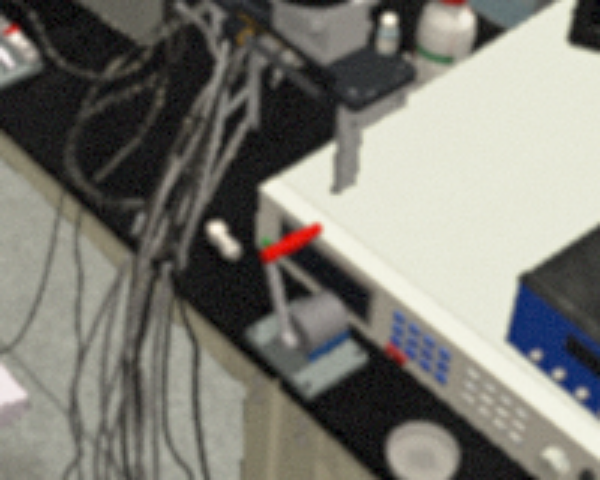

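>>> carry_out:
  motion: [0.002,-0.003,0.08,0,-1,0.002,-0.003,0.16,0,-1,0.002,-0.003,0.22,0,-1,0.002,-0.003,0.24,0,-1,0.002,-0.003,0.24,0,0.3,0.002,-0.003,0.24,0,0.3,0.002,-0.003,0.24,0,0.4,0.002,-0.003,0.24,0,0.4]

```text
t: 4.92
position: [0.3848, -0.25, 0.101]
eef_rot: [3.141, 0.001, 3.1]
ft_force: [0.1, -0.2, -0.4]
finger_gap: 0.0577
finger_force: 0.0
```

Run:
```python
from h import *
rows([(.383,-.252,.1)],1.53)
im,d=ctrl.get_image("scene");cv2.imwrite("pics/d.png",cv2.resize(im[210:330,280:400],None,fx=4,fy=4))
```

```text
t 4.92 pos [ 0.3848 -0.25    0.101 ] rot [3.141e+00 1.000e-03 3.100e+00] F [ 0.1 -0.2 -0.4] gap 0.0577 ff 0.0 spin -0.001
[0.003, -0.004, 0.002] [ 0.383 -0.252  0.1  ]
```

View pics/d.png

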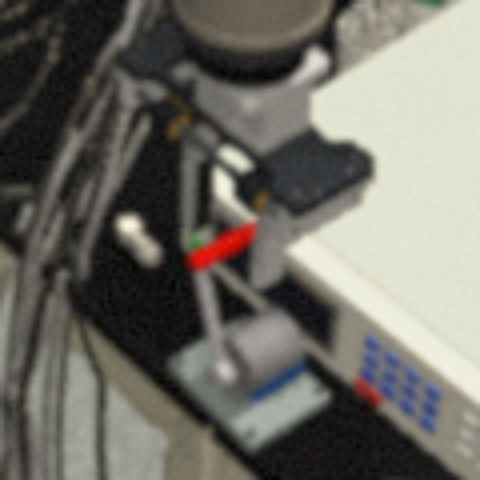

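>>> carry_out:
  motion: [0,0,0,0,0.4,0,0,0,0,0.4,0,0,0,0,0.4,0,0,0,0,0.4]

```text
t: 5.48
position: [0.3844, -0.2501, 0.1005]
eef_rot: [-3.142, -0.0, 3.1]
ft_force: [0.1, -0.1, 0.6]
finger_gap: 0.0284
finger_force: 0.0
```

>>> carry_out:
  motion: [0,-0.02,0,0,0.4,0,-0.04,0,0,0.4,0,-0.06,0,0,0.4,0,-0.08,0,0,0.4,0,-0.1,0,0,0.4,0,-0.12,0,0,0.4]

```text
t: 6.22
position: [0.3815, -0.31, 0.1001]
eef_rot: [3.14, -0.001, 3.1]
ft_force: [1.2, 7.3, -5.6]
finger_gap: 0.0281
finger_force: 3.7
```

>>> carry_out:
  motion: [0,-0.02,0,0,0.4,0,-0.035,0,0,0.4,0,-0.05,0,0,0.4,0,-0.06,0,0,0.4]

```text
t: 6.72
position: [0.3795, -0.3379, 0.0991]
eef_rot: [3.137, -0.003, 3.101]
ft_force: [1.5, 16.2, -12.3]
finger_gap: 0.028
finger_force: 7.5
```

Run:
```python
from h import *
im,d=ctrl.get_image("scene");cv2.imwrite("pics/e.png",cv2.resize(im[210:330,280:400],None,fx=4,fy=4))
```

```text
(no output)
```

View pics/e.png

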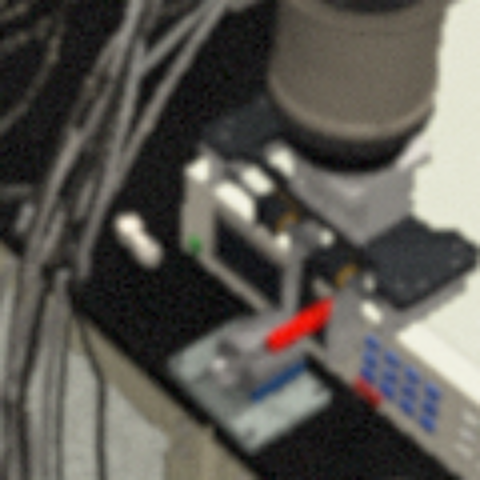

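>>> carry_out:
  motion: [0,-0.006,0,0,0.4,0,-0.012,0,0,0.4,0,-0.012,0,0,0.4]

```text
t: 7.15
position: [0.3793, -0.3398, 0.0984]
eef_rot: [3.131, -0.005, 3.103]
ft_force: [2.1, 35.0, -1.8]
finger_gap: 0.0283
finger_force: 17.8
```

>>> carry_out:
  motion: [0,0.01,0,0,0.4,0,0.02,0,0,0.4,0,0.03,0,0,0.4,0,0.04,0,0,0.4,0,0.05,0,0,0.4,0,0.06,0,0,0.4,0,0.07,0,0,0.4,0,0.08,0,0,0.4]

```text
t: 8.15
position: [0.3821, -0.3058, 0.1005]
eef_rot: [-3.142, -0.0, 3.1]
ft_force: [0.1, 3.3, 2.4]
finger_gap: 0.0282
finger_force: 2.2
```

>>> carry_out:
  motion: [0,0.01,0,0,0.4,0,0.02,0,0,0.4,0,0.03,0,0,0.4,0,0.04,0,0,0.4,0,0.05,0,0,0.4,0,0.06,0,0,0.4,0,0.07,0,0,0.4,0,0.08,0,0,0.4]

```text
t: 9.15
position: [0.3838, -0.2658, 0.1005]
eef_rot: [-3.141, 0.0, 3.1]
ft_force: [-0.6, 1.2, 0.0]
finger_gap: 0.0282
finger_force: 0.9
```

>>> carry_out:
  motion: [0,0.008,0,0,0.4,0,0.016,0,0,0.4,0,0.024,0,0,0.4,0,0.028,0,0,0.4,0,0.028,0,0,0.4]

```text
t: 9.78
position: [0.3844, -0.252, 0.1005]
eef_rot: [-3.141, 0.0, 3.101]
ft_force: [-0.2, 0.8, 0.3]
finger_gap: 0.0281
finger_force: 0.0
```

>>> carry_out:
  motion: [0,0,-0.08,0,0.4,0,0,-0.17,0,0.4,0,0,-0.26,0,0.4,0,0,-0.3,0,-1,-0.02,0.1,-0.3,0,-1,-0.04,0.2,-0.3,0,-1,-0.06,0.3,-0.3,0,-1,-0.08,0.4,-0.3,0,-1]

```text
t: 10.78
position: [0.4328, -0.0524, 0.2507]
eef_rot: [3.141, 0.001, 3.1]
ft_force: [1.8, -0.1, -0.3]
finger_gap: 0.0751
finger_force: 0.0
```

Run:
```python
from h import *
rows([(.435,-.0,.25),(.435,.06,.25),(.42,.15,.25),(.4,.22,.25),(.38,.28,.25)],1.53)
im,d=ctrl.get_image("scene");cv2.imwrite("pics/f.png",cv2.resize(im[155:325,190:390],None,fx=3,fy=3))
```

```text
t 10.78 pos [ 0.4328 -0.0524  0.2507] rot [3.141e+00 1.000e-03 3.100e+00] F [ 1.8 -0.1 -0.3] gap 0.0751 ff 0.0 spin -0.002
[-0.0, 0.052, 0.001] [ 0.434 -0.026  0.25 ]
[-0.0, 0.105, 0.001] [0.435 0.    0.25 ]
[0.002, 0.165, 0.001] [0.435 0.03  0.25 ]
[0.005, 0.225, 0.002] [0.435 0.06  0.25 ]
[0.024, 0.314, 0.002] [0.428 0.105 0.25 ]
[0.042, 0.403, 0.002] [0.42 0.15 0.25]
[0.065, 0.472, 0.002] [0.41  0.185 0.25 ]
[0.088, 0.542, 0.002] [0.4  0.22 0.25]
[0.111, 0.601, 0.002] [0.39 0.25 0.25]
[0.133, 0.66, 0.002] [0.38 0.28 0.25]
```

View pics/f.png

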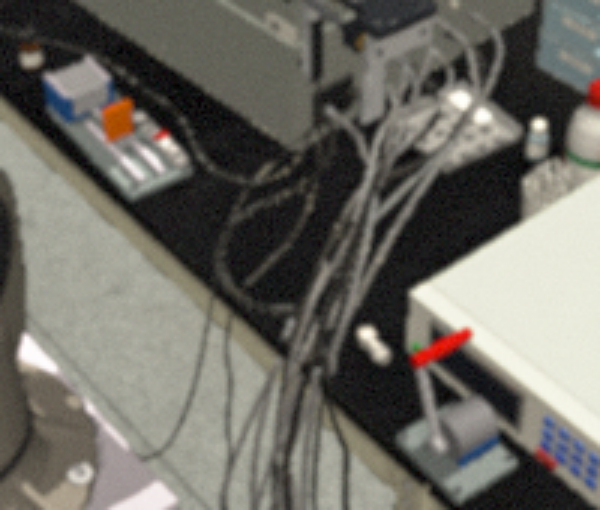

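>>> carry_out:
  motion: [0,0.1,0,0,0,0.005,0.2,0,0,0,0.02,0.3,0,0,0,0.04,0.4,0,0,0,0.065,0.47,0,0,0,0.09,0.54,0,0,0,0.11,0.6,0,0,0,0.133,0.66,0,0,0]

```text
t: 11.82
position: [0.3796, 0.2794, 0.2504]
eef_rot: [-3.142, 0.0, 3.1]
ft_force: [-0.4, 0.6, -0.4]
finger_gap: 0.047
finger_force: 0.0
```

Run:
```python
from h import *
rows([(.380,.279,.12),(.380,.279,.042)],1.53)
```

```text
t 11.82 pos [0.3796 0.2794 0.2504] rot [-3.142  0.     3.1  ] F [-0.4  0.6 -0.4] gap 0.047 ff 0.0 spin -0.001
[-0.0, -0.0, 0.087] [0.38  0.279 0.207]
[-0.001, -0.001, 0.174] [0.38  0.279 0.163]
[-0.001, -0.001, 0.261] [0.38  0.279 0.12 ]
[-0.001, -0.001, 0.339] [0.38  0.279 0.081]
[-0.001, -0.001, 0.417] [0.38  0.279 0.042]
```

Descend to 100 mm first and check alignment.

>>> carry_out:
  motion: [0,0,0.1,0,0,0,0,0.2,0,0,0,0,0.3,0,0,0,0,0.3,0,0]

```text
t: 12.32
position: [0.3783, 0.2769, 0.0982]
eef_rot: [-3.137, -0.004, 3.1]
ft_force: [-0.4, 0.1, 0.3]
finger_gap: 0.047
finger_force: 0.0
```

Run:
```python
from h import *
im,d=ctrl.get_image("scene");cv2.imwrite("pics/g.png",cv2.resize(im[130:230,180:280],None,fx=5,fy=5,interpolation=cv2.INTER_CUBIC))
```

```text
(no output)
```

View pics/g.png

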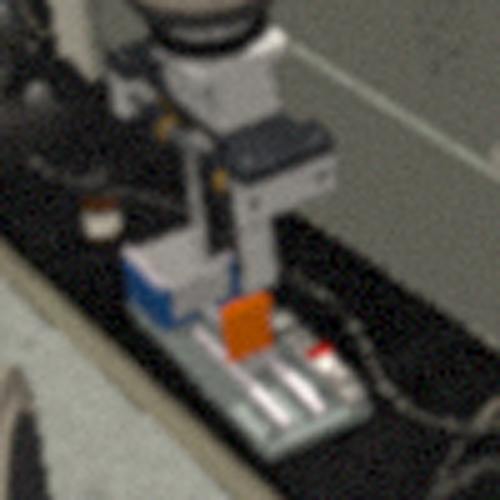

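Run:
```python
from h import *
c=ctrl.get_calibration("scene");K=np.array(c["camera_matrix"]);R=np.array(c["R"]);t=np.array(c["t"])
def px(X):
    q=K@(R@np.array(X)+t);q=q[:2]/q[2];return ((q-[180,130])*5).round()
for nm,X in dict(tipF=(.378,.2535,.098),tipB=(.378,.3,.098),fin_mid=(.38,.279,.06),fintop=(.38,.279,.072),finL=(.362,.279,.072),finR=(.398,.279,.072),idx=(.42,.25,.027)).items():print(nm,px(X))
im,d=ctrl.get_image("scene")
H,S,V=cv2.split(cv2.cvtColor(im,cv2.COLOR_BGR2HSV))
P=world("scene",np.ones(d.shape,bool),np.where(d>0,d,9)).reshape(*d.shape,3)
o=(H>=3)&(H<20)&(S>150)&(V>90)&(abs(P[...,0]-.38)<.04)&(abs(P[...,1]-.275)<.04)
q=P[o];print("fin",len(q),q.mean(0).round(4),np.percentile(q[:,1],[5,50,95]).round(4), np.argwhere(o).mean(0))
m=(abs(P[...,0]-.38)<.03)&(abs(P[...,1]-.26)<.05)&(P[...,2]>.09)&(P[...,2]<.14);q=P[m];print("finger",len(q),np.percentile(q,[5,50,95],axis=0).round(3))
```

```text
tipF [256. 284.]
tipB [217. 252.]
fin_mid [242. 310.]
fintop [241. 296.]
finL [218. 306.]
finR [263. 285.]
idx [319. 344.]
fin 104 [0.3785 0.2734 0.053 ] [0.2682 0.2734 0.2792] [194.51923077 229.20192308]
finger 115 [[0.368 0.239 0.103]
 [0.375 0.296 0.123]
 [0.386 0.305 0.139]]
```

>>> carry_out:
  motion: [0,0,0.06,0,0,0,0,0.116,0,0,0,0,0.116,0,0.3,0,0,0.116,0,1,0,0,0.116,0,1,0,0,0.116,0,1,0,0,0.116,0,1]

```text
t: 13.3
position: [0.3801, 0.2782, 0.0433]
eef_rot: [3.142, 0.0, 3.099]
ft_force: [-1.8, -5.4, 15.2]
finger_gap: 0.0101
finger_force: 30.0
```

>>> carry_out:
  motion: [0,-0.01,-0.002,0,1,0,-0.02,-0.002,0,1,0,-0.03,-0.002,0,1,0,-0.04,-0.002,0,1,0,-0.05,-0.002,0,1,0,-0.054,-0.002,0,1,0,-0.054,-0.002,0,1]

```text
t: 14.18
position: [0.3783, 0.2519, 0.0435]
eef_rot: [3.141, -0.0, 3.1]
ft_force: [0.5, 6.9, -10.4]
finger_gap: 0.0096
finger_force: 30.0
```

Run:
```python
from h import *
A=[ctrl.get_image("scene")[0].astype(float) for _ in range(8)];im=np.mean(A,0).astype(np.uint8)
B=np.mean([ctrl.get_image("top")[0].astype(float) for _ in range(8)],0).astype(np.uint8)
a=cv2.resize(im[175:225,215:265],None,fx=8,fy=8,interpolation=cv2.INTER_CUBIC)
b=cv2.resize(B[195:245,185:235],None,fx=8,fy=8,interpolation=cv2.INTER_CUBIC)
cv2.imwrite("pics/i.png",np.hstack([a,b]))
rows([],1.53)
def px(n,X,o):
    c=ctrl.get_calibration(n);q=np.array(c["camera_matrix"])@(np.array(c["R"])@np.array(X)+c["t"]);return ((q[:2]/q[2]-o)*8).round()
y=ctrl.get_state()["position"]
for dx in(.0,.02,.03,.04):
    X=(y[0]+dx,y[1]-.041*dx,.032);print(dx,px("scene",X,[215,175]),px("top",X,[185,195])+[400,0])
```

```text
t 14.97 pos [0.3783 0.2521 0.0435] rot [ 3.141 -0.     3.101] F [  0.3   6.2 -10.2] gap 0.0099 ff 30.0 spin -0.0
0.0 [146. 219.] [649. 209.]
0.02 [186. 201.] [652. 168.]
0.03 [205. 192.] [654. 148.]
0.04 [225. 183.] [655. 128.]
```

View pics/i.png

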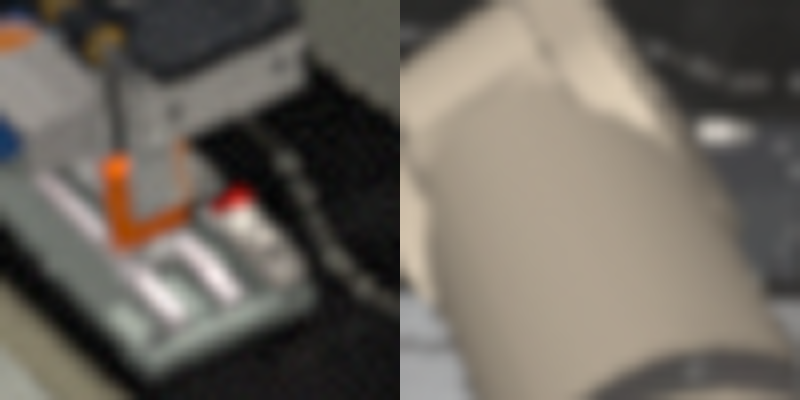

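Run:
```python
from h import *
def plane(n,u,v,z):
    c=ctrl.get_calibration(n);K=np.array(c["camera_matrix"]);R=np.array(c["R"]);t=np.array(c["t"])
    C=-R.T@t;r=np.array([(u-K[0,2])/K[0,0],(v-K[1,2])/K[1,1],1])@R;return (C+r*(z-C[2])/r[2]).round(4)
def px(n,X):
    c=ctrl.get_calibration(n);q=np.array(c["camera_matrix"])@(np.array(c["R"])@np.array(X)+c["t"]);return (q[:2]/q[2]).round(2)
def cen(im,box,z,n,orange=False):
    u0,u1,v0,v1=box;f=im[v0:v1,u0:u1].astype(float);
    w=f[...,2]-np.maximum(f[...,0],f[...,1]) 
    w=np.clip(w-25,0,None);v,u=np.mgrid[v0:v1,u0:u1];uc,vc=(w*u).sum()/w.sum(),(w*v).sum()/w.sum();return (round(uc,2),round(vc,2)),round(w.sum()/200,1),plane(n,uc,vc,z)
s0=cv2.imread("pics/scene0.png");t0=cv2.imread("pics/top0.png")
print("idx scene0",cen(s0,(238,251,193,205),.026,"scene"));print("idx top0",cen(t0,(213,223,205,213),.027,"top"))
print("fin scene0",cen(s0,(220,236,180,206),.05,"scene"),"model front-face centre",px("scene",(.38,.2735,.049)),"+1mm y",px("scene",(.38,.2745,.049)))
print("fin top0",cen(t0,(204,213,213,226),.07,"top"),"model",px("top",(.38,.278,.07)))
im=np.mean([ctrl.get_image("scene")[0].astype(float) for _ in range(8)],0)
print("idx now",cen(im,(238,251,193,205),.026,"scene"))
for y in(.24,.245,.25,.255):print(y,px("scene",(.42,y,.026)),px("top",(.42,y,.027)))
```

```text
idx scene0 ((np.float64(243.67), np.float64(199.48)), np.float64(3.9), array([0.4186, 0.2485, 0.026 ]))
idx top0 ((np.float64(217.51), np.float64(210.62)), np.float64(3.9), array([0.4202, 0.2487, 0.027 ]))
fin scene0 ((np.float64(228.91), np.float64(194.51)), np.float64(32.8), array([0.3797, 0.2775, 0.05  ])) model front-face centre [229.66 195.27] +1mm y [229.49 195.13]
fin top0 ((np.float64(208.69), np.float64(219.89)), np.float64(8.3), array([0.38  , 0.2758, 0.07  ])) model [208.12 219.88]
idx now ((np.float64(243.51), np.float64(199.49)), np.float64(4.4), array([0.4181, 0.2489, 0.026 ]))
0.24 [245.44 200.52] [219.72 210.69]
0.245 [244.6  199.81] [218.45 210.67]
0.25 [243.77 199.1 ] [217.19 210.65]
0.255 [242.93 198.4 ] [215.92 210.63]
```

>>> carry_out:
  motion: [0,-0.003,0,0,1,0,-0.003,0,0,1,0,-0.003,0,0,1,0,-0.003,0,0,1,0,-0.003,0,0,1,0,-0.003,0,0,1,0,-0.003,0,0,1,0,-0.003,0,0,1]

```text
t: 16.38
position: [0.3782, 0.2506, 0.0435]
eef_rot: [3.141, -0.0, 3.101]
ft_force: [-1.7, 6.6, -9.7]
finger_gap: 0.0099
finger_force: 30.0
```

>>> carry_out:
  motion: [0,0,0,0,1,0,0,0,0,1,0,0,0,0,1,0,0,0,0,1]

```text
t: 16.88
position: [0.3782, 0.2506, 0.0435]
eef_rot: [3.141, -0.0, 3.101]
ft_force: [-0.8, 6.7, -10.3]
finger_gap: 0.0099
finger_force: 30.0
```

Run:
```python
from h import *
im=np.mean([ctrl.get_image("scene")[0].astype(float) for _ in range(10)],0).astype(np.uint8)
cv2.imwrite("pics/j.png",cv2.resize(im[185:215,225:260],None,fx=16,fy=16,interpolation=cv2.INTER_CUBIC));rows([],1.53)
```

```text
t 17.38 pos [0.3782 0.2506 0.0435] rot [ 3.141 -0.     3.101] F [ -1.3   5.8 -10.3] gap 0.0098 ff 30.0 spin -0.0
```

View pics/j.png

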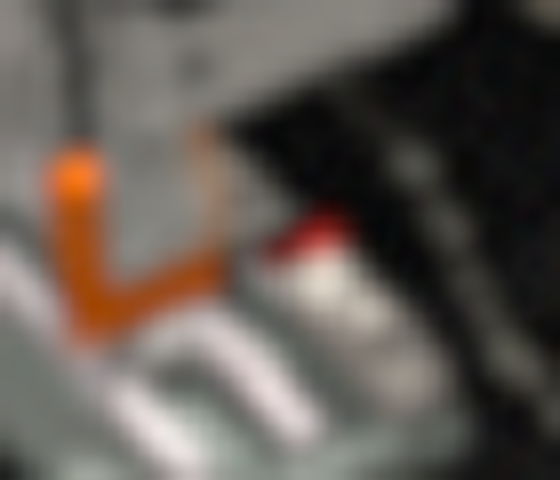

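```bash
python3 -c "
from plant import ctrl
print(ctrl.close_job())"
```

```text
the job is handed in; nothing more can be done
None
```

I handed the job in at about 17 s. The lever was pulled to its stop and eased back to rest. The fin is held at 30 N, with the pointer over the red index to within about 1–2 mm by my camera estimate. The hand-in returned no verdict.

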